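# Mark a brass rosette in the hand press

### The arm

A 6-joint arm with a two-finger parallel gripper is mounted at the origin on the work surface. World frame = base frame: x ahead of the robot, y to its left, z up, the work surface at z = 0. Lengths are in mm, angles in rad, forces in N, time in s.
With the tool pointing down it reaches from about 275 to 850 mm from the base axis. Payload 5.2 kg.
Tool frame: the origin (TCP) lies at the very end of the fingers, on their centre line; the grasp point (between the pads) lies 19 mm behind it (robot.pinch_z is the distance from the TCP to the grasp point, in mm); z points along the fingers, y is the line along which they close (so a half turn about z gives the same grasp; the last joint's range is limited). The gripper opens to 85 mm and grips with 20 to 120 N. Pads are 22 mm wide; open, the fingers measure 114 mm over their backs; the gripper's body (76 mm by 85 mm) begins 54 mm behind the grasp point. The pads swing forward as they close: fully open they stand 13 mm farther back than shut.
Start: joints at [1.057, 0.259, 1.535, -0, 1.348, -0.203], TCP at [168.179, 523.661, 231.31] pointing down, gripper open.
Joint ranges: [-3.14, 3.14], [-0.91, 2.08], [0.19, 2.58], [-1.22, 4.36], [0.22, 2.71], [-3.12, 3.12]. Speed limits (rad/s): [2.57, 2.57, 3.14, 3.14, 3.14, 3.14].

### API

Orientations are given as [roll, pitch, yaw] about the fixed x, y, z axes, in that order (R = Rz(yaw) Ry(pitch) Rx(roll)).
In Python, from cell import robot gives the robot as it stands. The module is installed in compiled form; this text tells all that it offers.
- The arm moves only by the tool carry_out, never from a script. Its argument "rows" is a list of rows, each an object with "rotation": the turn, a rotation vector about the tool's x, y, z in rad, a list of three; "travel": the shift along the tool's x, y, z in cm, a list of three; "gripper": the closure, from 0 (fully open) to 1 (shut). A call has exactly 8 rows; each row is the pose to reach, as a shift and turn from the pose commanded when the call began, along the tool's axes at that moment; what a row does not reach only later rows make up. A row lasts 1/8 s, in which the tool goes at most 62.5 mm and 10.7 degrees, less where a joint would pass 70% of its speed; a pose out of reach is approached as far as the arm can. A call with a gripper value outside its range is refused whole. The fingers move at their own pace and stop on an object; "squeeze" is the grip in N (left out, the last holds). Time passes only in rows, so rows that repeat a pose let the fingers close, or fill a call up. It gives the time, the measured TCP pose, the force, the opening and the grip force at its end, in the units of the state.
- robot.sense(): the state, without advancing time (a new reading comes with each control period).
- robot.snapshot(name): name is "side" or "top"; returns (picture, depth): 420x560x3 uint8, red, green, blue; 420x560 float32, mm along the optical axis (not along the pixel's ray), 0 where there is no reading.
- robot.calibration(name): a dict with "fovy" (degrees; the focal length in pixels is half the picture's height over the tangent of half this angle, whatever the lens; pixels are square), "cx", "cy" (the principal point, pixels), "world_from_camera" (4x4, takes a point from camera to world coordinates). Camera axes: x right, y up, looking along -z (the intrinsics and any distortion apply to the point x, -y, -z); pixel columns grow to the right and rows downward; lengths in mm; the calibration is good to about 2 mm. A picture is of the moment at which its call begins. calibration takes no time and is no camera call.
- robot.close_job(): hands the job in; it is judged then, once.
The state is a dict: "t": time; "qpos": joint angles; "qvel": joint speeds; "effort": joint torques, N m; "tool_pos": TCP position; "tcp_rot": TCP orientation; "ft_force": force on the tool from outside, world axes, zero at the start; "moment": the same for the moment, N m; "grip_width": opening from 0.0 (shut) to 1.0 (fully open); "finger_force": force on a finger pad.
Only numpy, scipy, OpenCV 4.12 (cv2) and the standard library are available. Lean on these libraries where they do the work, as an engineer would, in place of code of your own. Each camera call takes 0.05 s, during which the arm holds its last target. There are 200 camera calls.

### The job

Put the brass rosette from the soldering board into the round nest of the press's sliding tray, flat and fully seated, then push the tray fully home under the press head. Then press the sprung black cap gently down until it bottoms solidly on its stop, keep it there for about a second, and let it spring back up. Push no harder than needed, never push the cap unless the loaded tray is fully home, and leave the other things on the bench alone.

Things in the scene. Friction and masses are not known exactly. Their poses are not given: they have to be found in the camera images.
- blank_center (a point): The brass rosette to mark: a beaded round base 34 mm across, 6 mm thick, and on it a round boss 20 mm across, 10 mm high, by which to grasp it; 16 mm high in all, about 45 g. The point is on its axis, half-way up (8 mm above its underside); z up. It stands on the grey soldering board (top 14 mm above the bench) beside two flat ornaments without a boss.
- press: Green hand press fixed on the bench: base 270 x 100 x 18 mm, steel rails 34 mm high beside the tray, a 26 mm thick upright column 80 mm behind the plunger, 161 mm high. The origin is on the plunger's axis at bench height; x points along the tray's slide, from the front towards the column; z up.
- press_axis (a point): A point on the plunger's axis at bench height. Above it is the press head, a sleeve 44 mm across, clamped at a different, unmeasured height each time (underside 58 to 78 mm above the bench). On it the black plunger cap, 40 mm across, flat on top; its top, when up, is 71 mm above the head's underside, so 129 to 149 mm above the bench.
- tray_nest (a point): The aluminium sliding tray's round nest: a recess 37 mm across and 6 mm deep, open above, in a 56 x 56 mm block. The point is the centre of its floor, 30 mm above the bench; the rim is at 36 mm. A seated rosette has its base on this floor, its boss standing out. Axes as the press; it moves with the tray.
- tray_tab (a point): The tray's red upright tab, 12 mm thick along the slide, 26 mm wide across it, standing clear for 37 mm above the tray's tongue. The point is the centre of its top, 67 mm above the bench, 85 mm in front of the nest's centre. Axes as the press.
- tray (a joint): How far the tray is pushed in, m, along the press's x: starts near 0 (nest in front, 90 mm from the plunger's axis); fully home against its stop at 0.090, the nest then under the plunger. It slides with about 2 N and stays where it is left. More than 22 N harms it.
- plunger (a joint): How far the plunger is pressed down, m: 0 up; at 0.024 the cap lands on the head's sleeve, its solid stop. The spring pushes back with 3 N at the top, evenly growing to 9.5 N (10 N with friction) just before the stop; then it is rigid. It springs back by itself. A push above 22 N bends it. The stamp pin telescopes and does not load the rosette.
- frame: Flat copper ornament, 36 mm across, 6 mm thick, black middle; stays on the board.
- brooch: Flat steel ornament, 30 mm across, 6 mm thick, red bead in the middle; stays on the board.
- flux_bottle: Amber bottle, 48 mm across, 100 mm high; leave alone. Origin at its foot.
- bead_jar: Green jar, 56 mm across, 60 mm high; leave alone. Origin at its foot.
- cup: Blue cup, 68 mm across, 75 mm high; leave alone. Origin at its foot.
- hammer: Hammer, 200 mm long, lying on the bench; leave alone.
- charcoal: Black charcoal block, 90 x 60 x 30 mm; leave alone. Origin at its foot.
- brush: Brush, 160 mm long, lying on the bench; leave alone.
Things that resemble listed ones, but are neither listed nor needed, are in the scene too. Of the things that look like the part that bears blank_center, the smaller one is meant.

How it is judged (in metres and radians):
On the way, in this order (a step that is already met when the one before it is completed fails the run):
1. the brass rosette lies flat in the tray's nest, fully seated (within 3 mm of its centre, base on the floor) (horizontal distance between blank_center and tray_nest below 0.003 m and z of blank_center in the frame of tray_nest between 0.005 and 0.0095 m and angle between blank_center's own z axis and vertical below 0.08 rad and value of joint tray below 0.07 m), for 0.2 s.
2. the tray with the seated rosette is fully home (within 2 mm of its stop) (horizontal distance between blank_center and tray_nest below 0.003 m and z of blank_center in the frame of tray_nest between 0.005 and 0.0095 m and angle between blank_center's own z axis and vertical below 0.08 rad and value of joint tray above 0.088 m), for 0.2 s.
3. the plunger is held on its stop (within 1 mm) for 0.6 s, with the loaded tray home (all of step 2 and value of joint plunger above 0.023 m), for 0.6 s.
At the end, for the whole second after the job is handed in: The rosette lies flat in the nest (within 3 mm of its centre, base on the floor) and at rest, the tray is fully home (within 2 mm), and the plunger has sprung back up (within 2 mm) after its stroke (all of step 2 and value of joint plunger below 0.002 m and linear speed of blank below 0.02 m/s); the robot touches nothing.
It fails at once if the cap is pushed with more than 22 N (contact force between anything else and plunger above 22 N).
It fails at once if the tray, or the rosette in it, is pushed with more than 22 N (contact force between any of the arm, the fingers, blank and tray above 22 N).
It fails at once if the plunger is pressed more than 4 mm while the tray is not home or the rosette not in its nest (value of joint plunger above 0.004 m and not ((horizontal distance between blank_center and tray_nest below 0.003 m and z of blank_center in the frame of tray_nest between 0.005 and 0.0095 m and angle between blank_center's own z axis and vertical below 0.08 rad) and value of joint tray above 0.087 m)).
It fails at once if another thing on the bench is moved by more than 20 mm (distance of any of frame, brooch, flux_bottle, bead_jar, cup, hammer, charcoal, brush from where it was at the start of the episode above 0.02 m).
It also fails if it takes over 72 s, if anything falls off the work surface, if the arm or the gripper's body presses on something with over 40 N, if the wrist force passes 120 N, or if a joint passes its speed limit or range.

## Working session

There is one attempt and no reset: what is moved stays moved. The work goes in short steps, Python scripts to look and compute and a tool call to move; the robot and the scene stay as the last step left them, time stands still between calls to the robot, and variables do not carry over. Pictures are saved under pics/ and viewed, at most 10 in all, crops included, and the job is handed in when it is done.

Besides the shell and the picture viewer there is one more tool, called as name(argument=value, ...) on one line, values as JSON. carry_out: Moves the arm, as the interface text tells. Its arguments: {"type":"object","properties":{"rows":{"type":"array","items":{"type":"object","properties":{"rotation":{"type":"array","items":{"type":"number"}},"travel":{"type":"array","items":{"type":"number"}},"gripper":{"type":"number"}}}},"squeeze":{"type":"number"}},"required":["rows"]}

```bash
mkdir -p pics
python3 - <<'E'
from cell import robot
import cv2, numpy as np
for n in("top","side"):
    p,d=robot.snapshot(n); cv2.imwrite(f"pics/{n}0.png",p[:,:,::-1]); np.savez(f"{n}0.npz",p=p,d=d)
    print(n,robot.calibration(n))
print(robot.sense())
E
```

```text
top {'fovy': 42.23143250469316, 'cx': 273.44980623454603, 'cy': 221.10246516120827, 'world_from_camera': array([[-2.28149088e-02,  9.86331985e-01, -1.63183014e-01,
         3.31902507e+02],
       [-9.99584378e-01, -2.53826205e-02, -1.36672561e-02,
        -1.31772653e+01],
       [-1.76224644e-02,  1.62803374e-01,  9.86501146e-01,
         1.50802794e+03],
       [ 0.00000000e+00,  0.00000000e+00,  0.00000000e+00,
         1.00000000e+00]])}
side {'fovy': 56.93686346043426, 'cx': 282.60386965283647, 'cy': 208.9417517122358, 'world_from_camera': array([[ 9.72893218e-01,  1.39515971e-01, -1.84429068e-01,
         3.50596895e+02],
       [-2.31144545e-01,  5.62041381e-01, -7.94154699e-01,
        -8.65154227e+02],
       [-7.14049596e-03,  8.15257493e-01,  5.79054603e-01,
         7.05809097e+02],
       [ 0.00000000e+00,  0.00000000e+00,  0.00000000e+00,
         1.00000000e+00]])}
{'t': 0.1, 'qpos': array([ 1.05721202e+00,  2.59257417e-01,  1.53598412e+00,  1.24316998e-05,
        1.34799582e+00, -2.02809028e-01]), 'qvel': array([-7.51062764e-05, -5.18135615e-04, -1.91496190e-03,  1.66814349e-04,
       -6.37917678e-04, -7.41293116e-04]), 'effort': array([ 2.62305701e-03, -4.46969497e+01, -2.91250026e+01,  7.78006984e-05,
        6.42818413e-03,  2.58125476e-05]), 'tool_pos': array([167.9276242 , 523.23678374, 230.56045603]), 'tcp_rot': array([-3.13998410e+00, -3.43149478e-04,  2.83081434e+00]), 'ft_force': array([ 0.38903237, -0.44663888, -0.06373608]), 'moment': array([ 0.01037395,  0.04688016, -0.04626824]), 'finger_force': 0.0, 'grip_width': 1.0020194799652775}
```

View pics/top0.png

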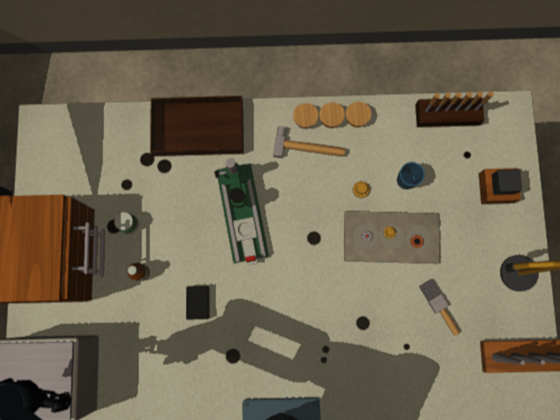

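View pics/side0.png

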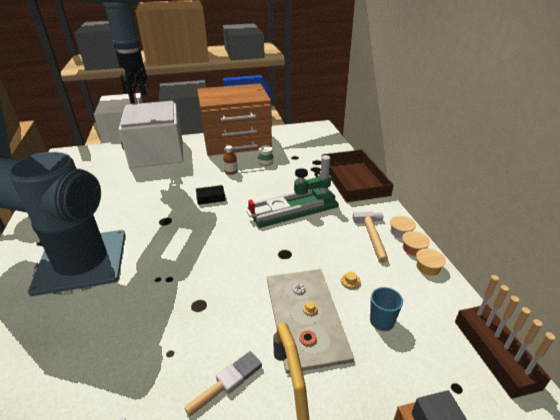

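The top picture shows the press around (240,215): red tab (250,259), nest (245,230), cap about (238,195), column (231,165). There are two rosette-like things, at (390,232) on the board and (361,189) on the bench. The one on the board fits the description, and I'll confirm this in a crop.

```bash
cat > h.py <<'E'
import numpy as np
from cell import robot
C={n:robot.calibration(n) for n in("top","side")}
def cast(n,u,v,z):
    c=C[n]; f=210/np.tan(np.radians(c["fovy"]/2)); T=c["world_from_camera"]
    r=T[:3,:3]@np.array([(u-c["cx"])/f,-(v-c["cy"])/f,-1.]); o=T[:3,3]
    return o+r*(z-o[2])/r[2]
def proj(n,P):
    c=C[n]; f=210/np.tan(np.radians(c["fovy"]/2)); T=c["world_from_camera"]
    q=T[:3,:3].T@(np.asarray(P,float)-T[:3,3]); return c["cx"]+f*q[0]/-q[2], c["cy"]-f*q[1]/-q[2]
E
python3 - <<'E'
import numpy as np,cv2
from h import *
t=np.load("top0.npz")["p"][:,:,::-1];s=np.load("side0.npz")["p"][:,:,::-1]
def crop(im,u,v,w,h,k): return cv2.resize(im[v:v+h,u:u+w],None,fx=k,fy=k,interpolation=cv2.INTER_CUBIC)
a=crop(t,205,150,75,120,2.5*2/2*1); 
A=np.hstack([crop(t,205,150,80,120,2.5),crop(t,335,170,120,120,2.5),])
B=np.hstack([crop(s,240,145,110,85,2.5),crop(s,260,260,110,85,2.5)])
w=max(A.shape[1],B.shape[1]);pad=lambda x:cv2.copyMakeBorder(x,0,0,0,w-x.shape[1],0)
cv2.imwrite("pics/c1.png",np.vstack([pad(A),pad(B)]))
for n,im in(("top",t),("side",s)):
    h=cv2.cvtColor(np.ascontiguousarray(im),cv2.COLOR_BGR2HSV)
    for nm,lo,hi in(("brass",(16,130,120),(30,255,255)),("red",(0,160,120),(6,255,255))):
        _,_,st,ce=cv2.connectedComponentsWithStats(cv2.inRange(h,lo,hi))
        print(n,nm,[(*map(int,st[i]),ce[i].round(1).tolist()) for i in range(1,len(st)) if st[i][4]>15])
for n,u,v in(("top",390,232),("side",310,308),("top",361,189),("side",350,280)): print(cast(n,u,v,22 if u in(390,310) else 8).round(1))
E
```

```text
top brass [(435, 93, 4, 5, 16, [436.6, 95.0]), (445, 93, 5, 5, 17, [447.5, 95.0]), (456, 92, 5, 5, 17, [458.0, 94.4]), (467, 92, 5, 5, 18, [468.9, 94.2]), (478, 92, 4, 5, 17, [479.6, 93.9]), (488, 92, 5, 5, 16, [490.6, 93.7]), (319, 103, 26, 23, 463, [331.8, 113.9]), (346, 102, 25, 24, 466, [358.0, 113.4]), (293, 104, 25, 23, 455, [305.5, 114.9]), (284, 141, 61, 14, 372, [313.2, 147.7]), (353, 181, 16, 17, 173, [360.0, 189.1]), (384, 226, 12, 12, 100, [388.8, 232.1]), (528, 262, 32, 6, 130, [543.1, 264.3]), (441, 310, 17, 25, 141, [449.0, 322.0])]
top red [(246, 256, 9, 5, 31, [249.6, 258.0])]
side brass [(20, 121, 13, 19, 86, [24.3, 127.9]), (427, 267, 14, 2, 16, [433.0, 267.6]), (341, 272, 19, 16, 191, [349.8, 279.9]), (303, 302, 14, 13, 121, [309.4, 308.1]), (278, 323, 28, 97, 996, [293.5, 368.5])]
side red [(249, 200, 5, 5, 18, [250.7, 202.0])]
[ 539.1 -312.4   22. ]
[ 539.4 -315.    22. ]
[ 665.3 -240.9    8. ]
[ 664.3 -242.9    8. ]
```

View pics/c1.png

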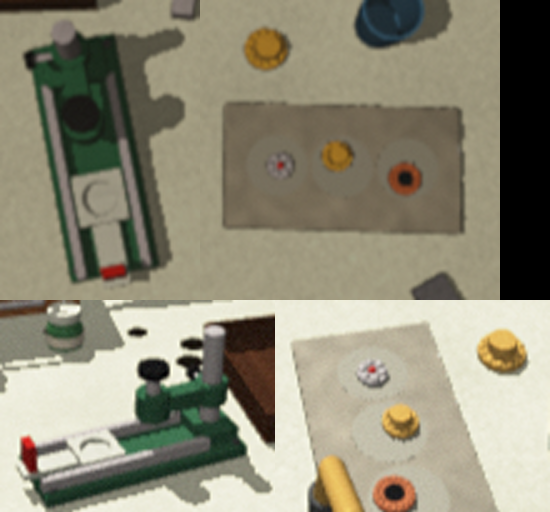

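The crop confirms it: the brass thing on the board at (389,232) is the smaller of the two and stands between the two flat ornaments. The look-alike at (360,189) is larger and lies on the bench. Next I measure the press.

```bash
cat > m.py <<'E'
import numpy as np,cv2
from h import *
def cloud(n,p,d):
    c=C[n]; f=210/np.tan(np.radians(c["fovy"]/2)); T=c["world_from_camera"]
    v,u=np.mgrid[:420,:560]; 
    P=np.stack([(u-c["cx"])/f*d,-(v-c["cy"])/f*d,-d],-1)
    return P@T[:3,:3].T+T[:3,3]
E
python3 - <<'E'
from m import *
for n in("top","side"):
    z=np.load(n+"0.npz");p,d=z["p"],z["d"];W=cloud(n,p,d)
    hsv=cv2.cvtColor(p,cv2.COLOR_RGB2HSV);H,S,V=[hsv[...,i].astype(int) for i in range(3)]
    bx=lambda x0,x1,y0,y1,z0,z1:(d>0)&(W[...,0]>x0)&(W[...,0]<x1)&(W[...,1]>y0)&(W[...,1]<y1)&(W[...,2]>z0)&(W[...,2]<z1)
    def show(nm,m):
        q=W[m]
        if len(q): 
            v,u=np.nonzero(m);print(n,nm,len(q),"med",np.median(q,0).round(1),"mid",((q.min(0)+q.max(0))/2).round(1),"zpct",np.percentile(q[:,2],[5,50,95]).round(1),"uv",u.mean().round(2),v.mean().round(2),"uvmid",(u.min()+u.max())/2,(v.min()+v.max())/2)
    show("bench",bx(450,650,-200,-120,-30,30)); show("board",bx(510,530,-380,-260,-10,40)&(S<60))
    br=(H>=14)&(H<=32)&(S>110)
    show("blank",bx(510,570,-345,-285,18,50)&br); show("boss",bx(510,570,-345,-285,26,50)&br)
    pr=(400,800,20,150)
    red=((H<8)|(H>172))&(S>140)
    show("red",bx(*pr,20,100)&red); show("redtop",bx(*pr,61,80)&red)
    show("cap",bx(550,760,20,150,115,156)&(V<70)); 
    show("col",bx(640,800,20,150,154,175))
    show("block",bx(430,640,20,150,29,43)&(S<60)&(V>120))
E
```

```text
top bench 2051 med [ 5.470e+02 -1.611e+02 -4.000e-01] mid [ 550.  -160.1    5.1] zpct [-6.1 -0.4 13.1] uv 333.99 231.34 uvmid 334.5 231.0
top board 200 med [ 519.4 -313.    13. ] mid [ 520.  -314.1   11.9] zpct [ 8.1 13.  18.5] uv 389.94 239.44 uvmid 390.5 239.5
top blank 91 med [ 538.3 -310.5   23.5] mid [ 537.7 -311.2   27.4] zpct [19.  23.5 32.3] uv 389.58 232.24 uvmid 389.5 232.5
top boss 34 med [ 539.4 -311.4   29.1] mid [ 539.6 -311.    31.4] zpct [26.1 29.1 34.3] uv 390.12 231.71 uvmid 390.0 231.5
top red 42 med [472.3  71.4  65.7] mid [471.6  72.8  65.1] zpct [60.7 65.7 70.3] uv 249.76 258.19 uvmid 249.5 258.5
top redtop 38 med [472.2  72.8  66.6] mid [471.5  72.8  66.6] zpct [62.3 66.6 70.5] uv 249.45 258.24 uvmid 249.5 258.5
top cap 224 med [633.2 101.5 130.6] mid [660.7 102.2 135.4] zpct [120.9 130.6 139.1] uv 236.09 190.88 uvmid 235.5 183.0
top col 78 med [708.3 113.1 159.7] mid [709.7 113.5 161. ] zpct [155.6 159.7 164.4] uv 230.1 162.95 uvmid 230.0 162.5
top block 677 med [547.8  83.5  33.3] mid [547.8  87.7  35.9] zpct [29.6 33.3 38.9] uv 244.79 232.23 uvmid 244.5 232.
[... 400 characters left out ...]
539.1 -313.8   30.5] mid [ 539.4 -312.8   30. ] zpct [27.3 30.5 33.4] uv 309.91 305.22 uvmid 310.0 305.5
side red 68 med [472.7  62.1  54.2] mid [632.1  97.3  46.3] zpct [31.4 54.2 68.8] uv 261.12 204.66 uvmid 300.0 199.5
side redtop 24 med [472.6  64.8  67.3] mid [473.2  67.4  65.8] zpct [61.4 67.3 69.1] uv 251.12 202.5 uvmid 251.5 202.5
side cap 85 med [629.7  89.6 132.6] mid [667.7  94.8 132.4] zpct [123.8 132.6 135.1] uv 302.06 172.21 uvmid 312.5 169.0
side col 44 med [708.8 108.6 161.6] mid [709.8 111.4 159.7] zpct [155.6 161.6 163.1] uv 325.25 157.52 uvmid 325.0 157.5
side block 584 med [544.3  78.9  34.8] mid [540.4  85.2  34.8] zpct [30.1 34.8 38.5] uv 273.88 205.26 uvmid 273.5 205.0
```

Run:
```python
from m import *
print("tab",cast("top",249.6,258.3,67),cast("side",251.1,201.5,67))
print("nest eye",cast("top",245.2,229.2,36)); print("cap eye",cast("top",237.4,196,132)); print("col eye",cast("top",205+64/2.5,150+37/2.5,161))
for n,box in(("top",(222,214,42,36)),("side",(250,180,70,40))):
    z=np.load(n+"0.npz");p=z["p"];hsv=cv2.cvtColor(p,cv2.COLOR_RGB2HSV);u,v,w,h=box
    c=cv2.resize(p[v:v+h,u:u+w],None,fx=8,fy=8,interpolation=cv2.INTER_CUBIC)[:,:,::-1]
    # cap: black blob
    m=((hsv[...,2]<50)).astype(np.uint8)
    if n=="top":
        m[:, :225]=0;m[:,252:]=0;m[:180]=0;m[212:]=0
        _,_,st,ce=cv2.connectedComponentsWithStats(m);print([(*s,*c) for s,c in zip(st[1:],ce[1:]) if s[4]>20])
    # block: bright, low sat
    m=((hsv[...,1]<75)&(hsv[...,2]>150)).astype(np.uint8);k=np.zeros_like(m);k[v:v+h,u:u+w]=1
    cv2.imwrite(f"pics/z_{n}.png",np.hstack([c,cv2.cvtColor(cv2.resize((m*255)[v:v+h,u:u+w],None,fx=8,fy=8,interpolation=0),8)]) if n=="top" else c)
```

```text
tab [471.70778894  72.46397396  67.        ] [473.14541658  69.84213957  67.        ]
nest eye [554.91053992  85.11700401  36.        ]
cap eye [627.74347119  97.66063428 132.        ]
col eye [703.49487726 111.75965111 161.        ]
[(np.int32(226), np.int32(180), np.int32(26), np.int32(32), np.int32(426), np.float64(238.6643192488263), np.float64(195.5117370892019))]
```

View pics/z_top.png

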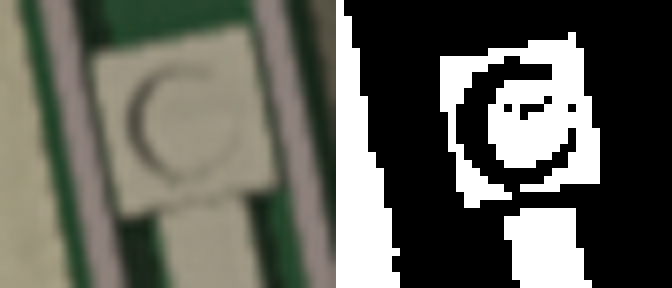

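View pics/z_side.png

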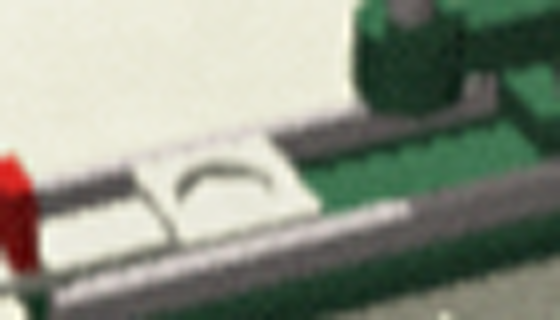

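The top crop shows the tray block's corners, which put its centre at about (244.6,228.6); the side crop gives (277.6,202.9). Now I triangulate and compute the moves.

```bash
cat >> h.py <<'E'
from scipy.spatial.transform import Rotation as Rn
def go(P,yaw=None,down=True):
    s=robot.sense(); R=Rn.from_euler("xyz",s["tcp_rot"]); 
    yaw=s["tcp_rot"][2] if yaw is None else yaw
    G=Rn.from_euler("xyz",[np.pi,0,yaw])
    print("t",round(s["t"],2),"tcp",s["tool_pos"].round(2),"rpy",s["tcp_rot"].round(4),"F",s["ft_force"].round(1),"w",round(s["grip_width"],3),"ff",round(s["finger_force"],1))
    print("travel cm",(R.inv().apply(np.asarray(P)-s["tool_pos"])/10).round(3),"rot",(R.inv()*G).as_rotvec().round(4))
def tri(a,b):
    L=[]
    for n,(u,v) in(("top",a),("side",b)):
        o=C[n]["world_from_camera"][:3,3];r=cast(n,u,v,0)-o;L.append((o,r/np.linalg.norm(r)))
    A=sum(np.eye(3)-np.outer(r,r) for o,r in L);B=sum((np.eye(3)-np.outer(r,r))@o for o,r in L)
    return np.linalg.solve(A,B)
E
python3 - <<'E'
from h import *
print("nest",cast("top",244.6,228.6,36),cast("side",277.6,202.9,36),tri((244.6,228.6),(277.6,202.9)))
print("boss",cast("top",390.1,231.7,28),cast("side",309.9,305.2,28))
# cap side: crop centre (153,368-300) top face
print("cap",[ (z,cast("top",237.1,195.7,z).round(1),cast("side",240+153/2.5-.3,145+66/2.5-.3,z).round(1)) for z in(129,134,139)])
go([539,-312,150],3.308)
E
```

```text
nest [556.61477193  86.73864338  36.        ] [556.46296345  88.15463587  36.        ] [556.30059128  86.68363096  37.04335798]
boss [ 539.08126171 -311.52764886   28.        ] [ 539.78592753 -312.14707263   28.        ]
cap [(129, array([629.2,  98.7, 129. ]), array([632.3, 102.3, 129. ])), (134, array([628.1,  98.3, 134. ]), array([629.8,  93.9, 134. ])), (139, array([627. ,  97.9, 139. ]), array([627.4,  85.5, 139. ]))]
t 0.1 tcp [167.93 523.24 230.56] rpy [-3.1400e+00 -3.0000e-04  2.8308e+00] F [ 0.4 -0.4 -0.1] w 1.002 ff 0.0
travel cm [-60.874 -68.162   8.145] rot [-0.0015 -0.0007 -0.4772]
```

carry_out(rows=[{"travel": [-7,-8,0],"rotation": [0,0,-0.06],"gripper": 0.45},{"travel": [-13,-15,0],"rotation": [0,0,-0.12],"gripper": 0.45},{"travel": [-19,-22,0],"rotation": [0,0,-0.18],"gripper": 0.45},{"travel": [-25,-28,0],"rotation": [0,0,-0.24],"gripper": 0.45},{"travel": [-31,-35,1],"rotation": [0,0,-0.3],"gripper": 0.45},{"travel": [-37,-42,2],"rotation": [0,0,-0.36],"gripper": 0.45},{"travel": [-43,-48,3],"rotation": [0,0,-0.42],"gripper": 0.45},{"travel": [-49,-55,4],"rotation": [0,0,-0.472],"gripper": 0.45}], squeeze=30)

```text
t: 1.1
tool_pos: [370.0, 64.9, 213.1]
tcp_rot: [-3.142, 0.001, -2.979]
ft_force: [1.5, 0.7, 0.7]
grip_width: 0.548
finger_force: 0.0
```

Run:
```python
from h import *
go([539.4,-312,70],3.3136)
```

```text
t 1.1 tcp [369.96  64.89 213.1 ] rpy [-3.1416e+00  9.0000e-04 -2.9788e+00] F [1.5 0.7 0.7] w 0.548 ff 0.0
travel cm [-10.6   -39.936  14.319] rot [-0.      0.0009 -0.0092]
```

carry_out(rows=[{"travel": [-1.5,-6,1],"rotation": [0,0,0],"gripper": 0.45},{"travel": [-3,-12,2],"rotation": [0,0,0],"gripper": 0.45},{"travel": [-4.5,-18,4],"rotation": [0,0,0],"gripper": 0.45},{"travel": [-6,-24,6],"rotation": [0,0,0],"gripper": 0.45},{"travel": [-8,-30,8],"rotation": [0,0,0],"gripper": 0.45},{"travel": [-9,-36,11],"rotation": [0,0,0],"gripper": 0.45},{"travel": [-10,-38,13],"rotation": [0,0,0],"gripper": 0.45},{"travel": [-10,-38,13],"rotation": [0,0,0],"gripper": 0.45}])

```text
t: 2.1
tool_pos: [528.3, -293.5, 79.7]
tcp_rot: [3.138, -0.003, -2.983]
ft_force: [-0.1, 0.3, 0.1]
grip_width: 0.547
finger_force: 0.0
```

Run:
```python
from h import *
go([539.4,-312,45],3.3136)
```

```text
t 2.1 tcp [ 528.34 -293.53   79.71] rpy [ 3.1381 -0.0034 -2.9829] F [-0.1  0.3  0.1] w 0.547 ff 0.0
travel cm [-0.812 -2.01   3.462] rot [ 0.0035 -0.0034 -0.0133]
```

carry_out(rows=[{"travel": [-0.3,-0.7,0.5],"rotation": [0,0,-0.01],"gripper": 0.45},{"travel": [-0.6,-1.4,1],"rotation": [0,0,-0.01],"gripper": 0.45},{"travel": [-0.8,-2,2],"rotation": [0,0,-0.01],"gripper": 0.45},{"travel": [-0.8,-2,2.5],"rotation": [0,0,-0.01],"gripper": 0.45},{"travel": [-0.8,-2,3],"rotation": [0,0,-0.01],"gripper": 0.45},{"travel": [-0.8,-2,3.4],"rotation": [0,0,-0.01],"gripper": 0.45},{"travel": [-0.8,-2,3.4],"rotation": [0,0,-0.01],"gripper": 0.45},{"travel": [-0.8,-2,3.4],"rotation": [0,0,-0.01],"gripper": 0.45}])

```text
t: 3.1
tool_pos: [540.5, -310.7, 49.3]
tcp_rot: [-3.141, 0.0, -2.97]
ft_force: [-1.0, 0.5, 0.1]
grip_width: 0.553
finger_force: 0.0
```

Run:
```python
from h import *
import cv2
go([539.4,-312,21],3.3136)
for n,(u,v,w,h) in(("top",(340,190,100,90)),("side",(255,240,100,90))):
    p,d=robot.snapshot(n);np.savez(n+"1.npz",p=p,d=d)
    c=cv2.resize(p[v:v+h,u:u+w,::-1],None,fx=4,fy=4,interpolation=cv2.INTER_CUBIC)
    A=c if n=="top" else np.hstack([A,c])
cv2.imwrite("pics/g1.png",A)
```

```text
t 3.1 tcp [ 540.48 -310.68   49.32] rpy [-3.1414e+00  2.0000e-04 -2.9704e+00] F [-1.   0.5  0.1] w 0.553 ff 0.0
travel cm [ 0.129 -0.111  2.832] rot [-0.0002  0.0002 -0.0008]
```

View pics/g1.png

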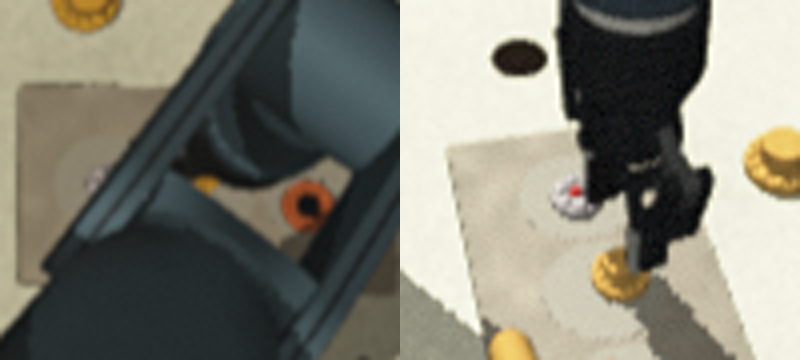

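Run:
```python
from h import *
for P in([544.6,-335,55],[544.6,-335,50],[536,-286,52],[540.5,-310.7,49.3],[539.4,-312,30]): print(P,proj("side",P))
```

```text
[544.6, -335, 55] (np.float64(315.5172345173852), np.float64(304.4273586270457))
[544.6, -335, 50] (np.float64(315.4198512728465), np.float64(305.9839954832448))
[536, -286, 52] (np.float64(305.31450524134675), np.float64(289.5498347588989))
[540.5, -310.7, 49.3] (np.float64(310.3468869809997), np.float64(298.1693268861883))
[539.4, -312, 30] (np.float64(309.74546543411856), np.float64(304.5811926723691))
```

carry_out(rows=[{"travel": [0,-0.1,0.5],"rotation": [0,0,0],"gripper": 0.45},{"travel": [0.1,-0.1,1],"rotation": [0,0,0],"gripper": 0.45},{"travel": [0.1,-0.1,1.5],"rotation": [0,0,0],"gripper": 0.45},{"travel": [0.1,-0.1,2],"rotation": [0,0,0],"gripper": 0.45},{"travel": [0.1,-0.1,2.3],"rotation": [0,0,0],"gripper": 0.45},{"travel": [0.1,-0.1,2.5],"rotation": [0,0,0],"gripper": 0.45},{"travel": [0.1,-0.1,2.5],"rotation": [0,0,0],"gripper": 0.45},{"travel": [0.1,-0.1,2.5],"rotation": [0,0,0],"gripper": 0.45}])

```text
t: 4.2
tool_pos: [539.7, -311.9, 24.3]
tcp_rot: [-3.141, 0.0, -2.97]
ft_force: [0.0, -0.8, -0.5]
grip_width: 0.55
finger_force: 0.0
```

Run:
```python
from h import *
go([539.4,-312,22],3.3136)
```

```text
t 4.2 tcp [ 539.71 -311.88   24.33] rpy [-3.1413e+00  2.0000e-04 -2.9703e+00] F [ 0.  -0.8 -0.5] w 0.55 ff 0.0
travel cm [ 0.032 -0.007  0.233] rot [-0.0003  0.0002 -0.0007]
```

Good. I go down the last 2.3 mm and close.

carry_out(rows=[{"travel": [0,0,0.2],"rotation": [0,0,0],"gripper": 0.45},{"travel": [0,0,0.2],"rotation": [0,0,0],"gripper": 0.55},{"travel": [0,0,0.2],"rotation": [0,0,0],"gripper": 0.65},{"travel": [0,0,0.2],"rotation": [0,0,0],"gripper": 0.7},{"travel": [0,0,0.2],"rotation": [0,0,0],"gripper": 0.75},{"travel": [0,0,0.2],"rotation": [0,0,0],"gripper": 0.85},{"travel": [0,0,0.2],"rotation": [0,0,0],"gripper": 1},{"travel": [0,0,0.2],"rotation": [0,0,0],"gripper": 1}], squeeze=25)

```text
t: 5.2
tool_pos: [539.7, -311.9, 22.3]
tcp_rot: [-3.141, 0.0, -2.97]
ft_force: [0.7, 0.6, 1.2]
grip_width: 0.214
finger_force: 24.4
```

Run:
```python
from h import *
go([539.4,-312,22],3.3136)
```

```text
t 5.2 tcp [ 539.67 -311.88   22.32] rpy [-3.1414e+00  2.0000e-04 -2.9704e+00] F [0.7 0.6 1.2] w 0.214 ff 24.4
travel cm [ 0.028 -0.007  0.032] rot [-0.0002  0.0002 -0.0008]
```

carry_out(rows=[{"travel": [0,0,-1],"rotation": [0,0,0],"gripper": 1},{"travel": [0,0,-3],"rotation": [0,0,0],"gripper": 1},{"travel": [0,0,-6],"rotation": [0,0,0],"gripper": 1},{"travel": [-1,4,-7],"rotation": [0,0,0],"gripper": 1},{"travel": [-2,9,-7],"rotation": [0,0,0],"gripper": 1},{"travel": [-3,14,-7],"rotation": [0,0,0],"gripper": 1},{"travel": [-4,19,-7],"rotation": [0,0,0],"gripper": 1},{"travel": [-5,24,-7],"rotation": [0,0,0],"gripper": 1}])

```text
t: 6.2
tool_pos: [548.0, -65.3, 92.8]
tcp_rot: [-3.141, 0.001, -2.971]
ft_force: [-0.1, 0.5, -1.0]
grip_width: 0.216
finger_force: 24.5
```

Run:
```python
from h import *
go([556.7,87.2,65],3.3136)
```

```text
t 6.2 tcp [548.01 -65.28  92.78] rpy [-3.1413e+00  8.0000e-04 -2.9707e+00] F [-0.1  0.5 -1. ] w 0.216 ff 24.5
travel cm [-3.448 14.879  2.776] rot [-0.0003  0.0008 -0.0011]
```

carry_out(rows=[{"travel": [-1,4,0],"rotation": [0,0,0],"gripper": 1},{"travel": [-2,8,0],"rotation": [0,0,0],"gripper": 1},{"travel": [-3,12,0],"rotation": [0,0,0],"gripper": 1},{"travel": [-3.3,14,1],"rotation": [0,0,0],"gripper": 1},{"travel": [-3.3,14.4,2],"rotation": [0,0,0],"gripper": 1},{"travel": [-3.3,14.4,2.7],"rotation": [0,0,0],"gripper": 1},{"travel": [-3.3,14.4,2.7],"rotation": [0,0,0],"gripper": 1},{"travel": [-3.3,14.4,2.7],"rotation": [0,0,0],"gripper": 1}])

```text
t: 7.2
tool_pos: [556.2, 79.6, 65.2]
tcp_rot: [-3.141, 0.0, -2.972]
ft_force: [0.1, -0.6, -0.4]
grip_width: 0.214
finger_force: 24.5
```

Run:
```python
from h import *
import cv2
go([556.7,87.2,48],3.3136)
for n,(u,v,w,h) in(("top",(200,180,100,100)),("side",(230,150,100,100))):
    p,d=robot.snapshot(n);np.savez(n+"2.npz",p=p,d=d)
    c=cv2.resize(p[v:v+h,u:u+w,::-1],None,fx=4,fy=4,interpolation=cv2.INTER_CUBIC)
    A=c if n=="top" else np.hstack([A,c])
cv2.imwrite("pics/g2.png",A)
for n in("top","side"):
    p=np.load(n+"2.npz")["p"];h=cv2.cvtColor(p,cv2.COLOR_RGB2HSV);m=cv2.inRange(h,(14,110,70),(32,255,255))
    _,_,st,ce=cv2.connectedComponentsWithStats(m)
    print(n,[(s.tolist(),c.round(1).tolist()) for s,c in zip(st[1:],ce[1:]) if s[4]>8 and 200<c[0]<330 and 150<c[1]<260])
```

```text
t 7.2 tcp [556.21  79.65  65.16] rpy [-3.1414  0.     -2.9719] F [ 0.1 -0.6 -0.4] w 0.214 ff 24.5
travel cm [-0.176  0.736  1.716] rot [-0.0002  0.     -0.0023]
top []
side [([274, 194, 9, 8, 26], [276.8, 198.7])]
```

View pics/g2.png

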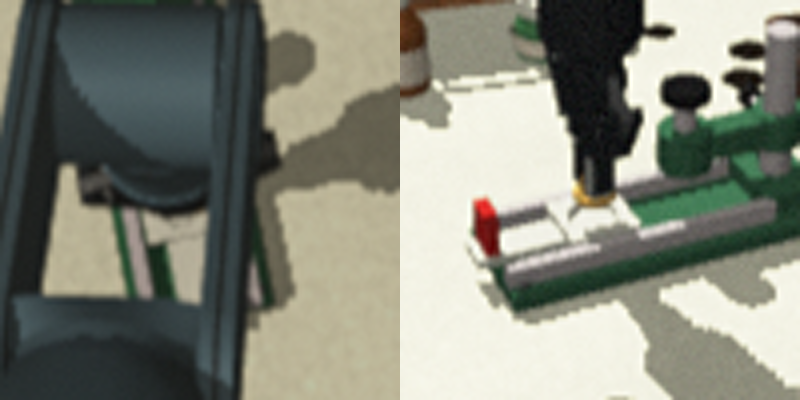

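carry_out(rows=[{"travel": [-0.1,0.4,0.2],"rotation": [0,0,0],"gripper": 1},{"travel": [-0.2,0.7,0.5],"rotation": [0,0,0],"gripper": 1},{"travel": [-0.2,0.7,1],"rotation": [0,0,0],"gripper": 1},{"travel": [-0.2,0.7,1.5],"rotation": [0,0,0],"gripper": 1},{"travel": [-0.2,0.7,1.8],"rotation": [0,0,0],"gripper": 1},{"travel": [-0.2,0.7,1.8],"rotation": [0,0,0],"gripper": 1},{"travel": [-0.2,0.7,1.8],"rotation": [0,0,0],"gripper": 1},{"travel": [-0.2,0.7,1.8],"rotation": [0,0,0],"gripper": 1}])

```text
t: 8.3
tool_pos: [556.8, 87.9, 47.3]
tcp_rot: [-3.142, 0.0, -2.97]
ft_force: [-0.4, -0.3, -0.5]
grip_width: 0.215
finger_force: 24.5
```

Run:
```python
from h import *
import cv2
go([556.7,87.2,43],3.3136)
n="side";u,v,w,h=(240,170,80,60)
p,d=robot.snapshot(n);np.savez(n+"3.npz",p=p,d=d)
p0=np.load("side0.npz")["p"]
c=[cv2.resize(q[v:v+h,u:u+w,::-1],None,fx=5,fy=5,interpolation=cv2.INTER_CUBIC) for q in(p0,p)]
# expected base circle (17 mm) at TCP, underside z=tcp-8.3 ; nest circle at 36
t=robot.sense()["tool_pos"];a=np.linspace(0,2*np.pi,60)
for im,P,r,z in((c[0],[556.5,87.4],18.5,36),(c[1],t,17,t[2]-8.3),(c[1],t,17,t[2]-2.3)):
    for k in a:
        x,y=proj(n,[P[0]+r*np.cos(k),P[1]+r*np.sin(k),z]);cv2.circle(im,(int((x-u+.5)*5),int((y-v+.5)*5)),1,(255,0,0),-1)
cv2.imwrite("pics/g3.png",np.hstack(c))
```

```text
t 8.3 tcp [556.85  87.94  47.32] rpy [-3.1415e+00  3.0000e-04 -2.9704e+00] F [-0.4 -0.3 -0.5] w 0.215 ff 24.5
travel cm [ 0.027 -0.07   0.432] rot [-0.0001  0.0003 -0.0008]
```

View pics/g3.png

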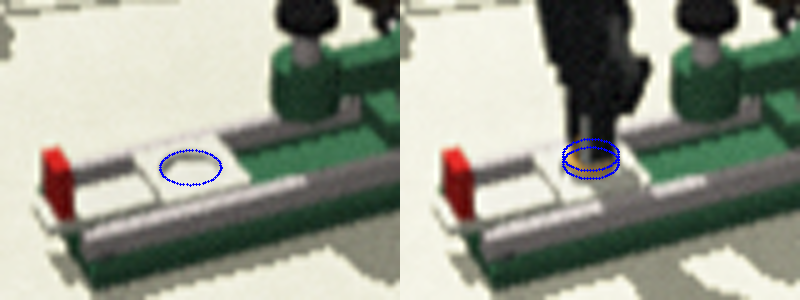

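Run:
```python
from h import *
import cv2
p=np.load("side3.npz")["p"];h=cv2.cvtColor(p,cv2.COLOR_RGB2HSV)
for v in range(196,210): print(v,[ "%d/%d/%d"%tuple(h[v,u]) for u in range(270,287)])
for P in([556.85,87.94,47.3-8.3],[556.85,87.94,45]): print(proj("side",P))
```

```text
196 ['28/15/244', '28/14/248', '30/27/232', '28/34/104', '120/22/23', '12/49/26', '18/28/92', '50/19/81', '80/24/32', '30/12/21', '100/43/18', '0/0/17', '30/7/38', '20/17/138', '14/16/172', '13/14/159', '5/11/139']
197 ['30/13/241', '25/14/240', '23/20/230', '23/19/120', '23/30/34', '18/137/69', '22/30/93', '35/19/80', '50/27/28', '108/67/19', '50/33/23', '45/68/15', '78/36/35', '26/14/125', '15/18/114', '13/18/98', '8/20/100']
198 ['22/12/233', '20/10/232', '15/16/228', '16/28/154', '17/78/69', '17/141/94', '30/29/98', '36/15/84', '130/20/38', '135/30/17', '83/43/24', '60/15/17', '40/17/44', '27/17/150', '26/23/158', '19/19/109', '18/14/91']
199 ['23/10/231', '19/12/235', '24/15/238', '21/76/227', '18/133/134', '18/142/97', '21/25/102', '20/9/87', '50/19/41', '120/13/19', '75/60/17', '120/78/13', '38/23/45', '30/23/167', '25/22/224', '20/22/174', '30/16/98']
200 ['24/11/236', '30/8/241', '27/22/244', '22/102/242', '19/153/155', '18/142/97', '21/18/97', '36/14/94', '0/0/37', '60/14/18', '90/26/20', '126/67/19', '45/13/38', '25/36/161', '28/17/245', '29/22/230', '38/28/139']
201 ['33/
[... 1465 characters left out ...]
8', '26/24/162', '33/23/134', '35/23/136', '30/20/138', '26/27/132', '33/22/130', '26/29/131', '30/24/126', '30/23/124']
208 ['28/23/203', '28/27/173', '30/14/236', '30/12/242', '30/11/241', '30/11/241', '30/10/243', '28/13/242', '29/27/201', '34/26/148', '30/24/130', '23/26/117', '32/27/121', '20/24/125', '27/19/124', '20/26/117', '23/17/118']
209 ['24/23/225', '30/24/162', '27/23/218', '27/12/241', '30/16/233', '30/22/221', '32/23/222', '26/26/205', '32/20/175', '23/28/147', '25/25/123', '23/20/114', '30/13/118', '9/21/121', '12/21/122', '10/19/121', '0/13/122']
(np.float64(277.72493666393007), np.float64(202.11046725637706))
(np.float64(277.69645194095057), np.float64(200.48159983816362))
```

carry_out(rows=[{"travel": [0,-0.02,0.1],"rotation": [0,0,0],"gripper": 1},{"travel": [0,-0.02,0.2],"rotation": [0,0,0],"gripper": 1},{"travel": [0,-0.02,0.3],"rotation": [0,0,0],"gripper": 1},{"travel": [0,-0.02,0.35],"rotation": [0,0,0],"gripper": 1},{"travel": [0,-0.02,0.4],"rotation": [0,0,0],"gripper": 1},{"travel": [0,-0.02,0.4],"rotation": [0,0,0],"gripper": 1},{"travel": [0,-0.02,0.4],"rotation": [0,0,0],"gripper": 1},{"travel": [0,-0.02,0.4],"rotation": [0,0,0],"gripper": 1}])

```text
t: 9.35
tool_pos: [556.8, 87.7, 43.2]
tcp_rot: [-3.142, 0.0, -2.97]
ft_force: [0.4, -0.5, 0.1]
grip_width: 0.216
finger_force: 24.5
```

carry_out(rows=[{"travel": [0,0,0.05],"rotation": [0,0,0],"gripper": 1},{"travel": [0,0,0.1],"rotation": [0,0,0],"gripper": 1},{"travel": [0,0,0.15],"rotation": [0,0,0],"gripper": 1},{"travel": [0,0,0.2],"rotation": [0,0,0],"gripper": 1},{"travel": [0,0,0.2],"rotation": [0,0,0],"gripper": 1},{"travel": [0,0,0.2],"rotation": [0,0,0],"gripper": 1},{"travel": [0,0,0.2],"rotation": [0,0,0],"gripper": 1},{"travel": [0,0,0.2],"rotation": [0,0,0],"gripper": 1}])

```text
t: 10.35
tool_pos: [556.8, 87.7, 41.2]
tcp_rot: [-3.142, 0.0, -2.97]
ft_force: [0.0, -0.0, 0.2]
grip_width: 0.214
finger_force: 24.5
```

carry_out(rows=[{"travel": [0,0,0.05],"rotation": [0,0,0],"gripper": 1},{"travel": [0,0,0.1],"rotation": [0,0,0],"gripper": 1},{"travel": [0,0,0.15],"rotation": [0,0,0],"gripper": 1},{"travel": [0,0,0.2],"rotation": [0,0,0],"gripper": 1},{"travel": [0,0,0.22],"rotation": [0,0,0],"gripper": 1},{"travel": [0,0,0.22],"rotation": [0,0,0],"gripper": 1},{"travel": [0,0,0.22],"rotation": [0,0,0],"gripper": 1},{"travel": [0,0,0.22],"rotation": [0,0,0],"gripper": 1}])

```text
t: 11.35
tool_pos: [556.7, 87.7, 38.9]
tcp_rot: [-3.142, -0.0, -2.97]
ft_force: [0.8, -1.0, -0.7]
grip_width: 0.213
finger_force: 24.5
```

carry_out(rows=[{"travel": [0,0,0],"rotation": [0,0,0],"gripper": 0.7},{"travel": [0,0,0],"rotation": [0,0,0],"gripper": 0.6},{"travel": [0,0,0],"rotation": [0,0,0],"gripper": 0.5},{"travel": [0,0,-0.5],"rotation": [0,0,0],"gripper": 0.5},{"travel": [0,0,-2],"rotation": [0,0,0],"gripper": 0.5},{"travel": [0,0,-5],"rotation": [0,0,0],"gripper": 0.5},{"travel": [3,0,-9],"rotation": [0,0,0],"gripper": 0.5},{"travel": [8,0,-11],"rotation": [0,0,0],"gripper": 0.6}])

```text
t: 12.35
tool_pos: [479.7, 73.8, 152.2]
tcp_rot: [-3.14, 0.006, -2.97]
ft_force: [-0.9, 0.2, 0.9]
grip_width: 0.399
finger_force: 0.0
```

carry_out(rows=[{"travel": [2,0,0],"rotation": [0,0,0],"gripper": 1},{"travel": [4,0,0],"rotation": [0,0,0],"gripper": 1},{"travel": [4.5,0,0],"rotation": [0,0,0],"gripper": 1},{"travel": [4.5,0,3],"rotation": [0,0,0],"gripper": 1},{"travel": [4.5,0,6],"rotation": [0,0,0],"gripper": 1},{"travel": [4.5,0,8],"rotation": [0,0,0],"gripper": 1},{"travel": [4.5,0,9],"rotation": [0,0,0],"gripper": 1},{"travel": [4.5,0,9],"rotation": [0,0,0],"gripper": 1}])

```text
t: 13.35
tool_pos: [433.8, 66.5, 58.8]
tcp_rot: [3.141, -0.001, -2.97]
ft_force: [-0.2, -0.7, 0.2]
grip_width: 0.002
finger_force: 0.0
```

Run:
```python
from h import *
import cv2
go([439.5,66,45],3.3136)
for n,(u,v,w,h) in(("top",(205,170,100,100)),("side",(230,150,100,100))):
    p,d=robot.snapshot(n);np.savez(n+"4.npz",p=p,d=d)
    c=cv2.resize(p[v:v+h,u:u+w,::-1],None,fx=4,fy=4,interpolation=cv2.INTER_CUBIC)
    A=c if n=="top" else np.hstack([A,c])
cv2.imwrite("pics/g4.png",A)
```

```text
t 13.35 tcp [433.83  66.47  58.8 ] rpy [ 3.1414e+00 -6.0000e-04 -2.9704e+00] F [-0.2 -0.7  0.2] w 0.002 ff 0.0
travel cm [-0.551 -0.143  1.38 ] rot [ 0.0002 -0.0006 -0.0008]
```

View pics/g4.png

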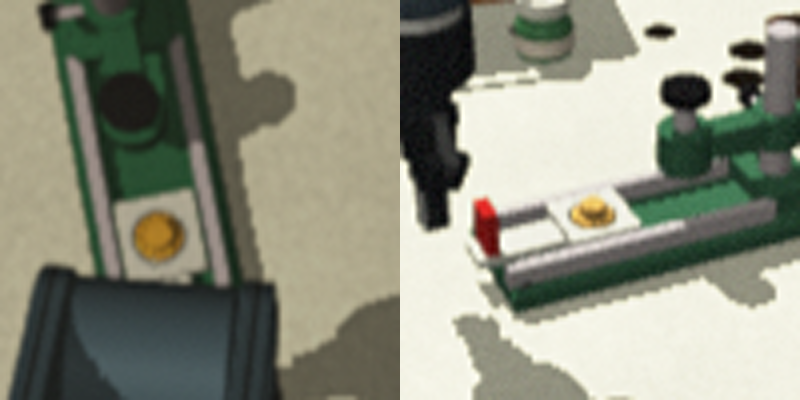

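The rosette sits flat in the nest in both views (side crop near (593,212)). Next I lower the fingers and push the tab.

carry_out(rows=[{"travel": [0,-0.1,0.4],"rotation": [0,0,0],"gripper": 1},{"travel": [0,-0.1,0.8],"rotation": [0,0,0],"gripper": 1},{"travel": [-0.3,-0.1,1.2],"rotation": [0,0,0],"gripper": 1},{"travel": [-0.6,-0.1,1.2],"rotation": [0,0,0],"gripper": 1},{"travel": [-0.9,-0.1,1.2],"rotation": [0,0,0],"gripper": 1},{"travel": [-1.2,-0.1,1.2],"rotation": [0,0,0],"gripper": 1},{"travel": [-1.5,-0.1,1.2],"rotation": [0,0,0],"gripper": 1},{"travel": [-1.7,-0.1,1.2],"rotation": [0,0,0],"gripper": 1}])

```text
t: 14.45
tool_pos: [450.8, 68.4, 47.0]
tcp_rot: [-3.142, 0.0, -2.97]
ft_force: [0.2, -0.5, 0.5]
grip_width: -0.001
finger_force: 0.0
```

carry_out(rows=[{"travel": [-0.2,0,0],"rotation": [0,0,0],"gripper": 1},{"travel": [-0.4,0,0],"rotation": [0,0,0],"gripper": 1},{"travel": [-0.6,0,0],"rotation": [0,0,0],"gripper": 1},{"travel": [-0.8,0,0],"rotation": [0,0,0],"gripper": 1},{"travel": [-1.0,0,0],"rotation": [0,0,0],"gripper": 1},{"travel": [-1.2,0,0],"rotation": [0,0,0],"gripper": 1},{"travel": [-1.4,0,0],"rotation": [0,0,0],"gripper": 1},{"travel": [-1.6,0,0],"rotation": [0,0,0],"gripper": 1}])

```text
t: 15.45
tool_pos: [466.2, 71.1, 46.8]
tcp_rot: [3.141, -0.0, -2.97]
ft_force: [-2.0, -1.0, 0.8]
grip_width: 0.0
finger_force: 1.1
```

carry_out(rows=[{"travel": [-0.4,0,0],"rotation": [0,0,0],"gripper": 1},{"travel": [-0.8,0,0],"rotation": [0,0,0],"gripper": 1},{"travel": [-1.2,0,0],"rotation": [0,0,0],"gripper": 1},{"travel": [-1.6,0,0],"rotation": [0,0,0],"gripper": 1},{"travel": [-2,0,0],"rotation": [0,0,0],"gripper": 1},{"travel": [-2.4,0,0],"rotation": [0,0,0],"gripper": 1},{"travel": [-2.8,0,0],"rotation": [0,0,0],"gripper": 1},{"travel": [-3,0,0],"rotation": [0,0,0],"gripper": 1}])

```text
t: 16.45
tool_pos: [496.1, 76.3, 46.9]
tcp_rot: [3.142, 0.0, -2.97]
ft_force: [-2.0, 1.2, -1.1]
grip_width: 0.005
finger_force: 1.1
```

Run:
```python
from m import *
go([500,75,47],3.3136)
p,d=robot.snapshot("side");h=cv2.cvtColor(p,cv2.COLOR_RGB2HSV)
def comp(p,lo,hi):
    h=cv2.cvtColor(p,cv2.COLOR_RGB2HSV);_,_,st,ce=cv2.connectedComponentsWithStats(cv2.inRange(h,lo,hi))
    return [(s.tolist(),c.round(1).tolist()) for s,c in zip(st[1:],ce[1:]) if s[4]>8 and 230<c[0]<340 and 150<c[1]<240]
for q in(np.load("side4.npz")["p"],p): print(comp(q,(0,150,90),(7,255,255)),comp(q,(14,110,90),(32,255,255)))
b=comp(p,(14,110,90),(32,255,255))[0][1];print("rosette now",cast("side",*b,40))
b=comp(np.load("side4.npz")["p"],(14,110,90),(32,255,255))[0][1];print("rosette before",cast("side",*b,40))
```

```text
t 16.45 tcp [496.12  76.27  46.9 ] rpy [ 3.1416e+00  1.0000e-04 -2.9703e+00] F [-2.   1.2 -1.1] w 0.005 ff 1.1
travel cm [-0.36  -0.191 -0.01 ] rot [ 0.      0.0001 -0.0007]
[([249, 200, 6, 14, 58], [251.2, 206.1])] [([273, 200, 10, 7, 55], [277.6, 203.1])]
[([263, 197, 4, 13, 43], [264.5, 203.3])] [([285, 197, 10, 7, 53], [289.7, 200.1])]
rosette now [594.60478748  88.29718365  40.        ]
rosette before [554.99686781  81.41653251  40.        ]
```

carry_out(rows=[{"travel": [-0.4,0,0],"rotation": [0,0,0],"gripper": 1},{"travel": [-0.8,0,0],"rotation": [0,0,0],"gripper": 1},{"travel": [-1.2,0,0],"rotation": [0,0,0],"gripper": 1},{"travel": [-1.6,0,0],"rotation": [0,0,0],"gripper": 1},{"travel": [-1.9,0,0],"rotation": [0,0,0],"gripper": 1},{"travel": [-2.2,0,0],"rotation": [0,0,0],"gripper": 1},{"travel": [-2.4,0,0],"rotation": [0,0,0],"gripper": 1},{"travel": [-2.5,0,0],"rotation": [0,0,0],"gripper": 1}])

```text
t: 17.5
tool_pos: [520.6, 80.5, 47.0]
tcp_rot: [-3.142, 0.0, -2.97]
ft_force: [-2.1, 0.8, 0.6]
grip_width: -0.001
finger_force: 1.0
```

carry_out(rows=[{"travel": [-0.05,0,0],"rotation": [0,0,0],"gripper": 1},{"travel": [-0.1,0,0],"rotation": [0,0,0],"gripper": 1},{"travel": [-0.15,0,0],"rotation": [0,0,0],"gripper": 1},{"travel": [-0.2,0,0],"rotation": [0,0,0],"gripper": 1},{"travel": [-0.25,0,0],"rotation": [0,0,0],"gripper": 1},{"travel": [-0.3,0,0],"rotation": [0,0,0],"gripper": 1},{"travel": [-0.35,0,0],"rotation": [0,0,0],"gripper": 1},{"travel": [-0.4,0,0],"rotation": [0,0,0],"gripper": 1}])

```text
t: 18.5
tool_pos: [524.5, 81.2, 46.9]
tcp_rot: [3.142, 0.0, -2.97]
ft_force: [-2.9, 0.4, 0.2]
grip_width: 0.001
finger_force: 1.0
```

carry_out(rows=[{"travel": [-0.03,0,0],"rotation": [0,0,0],"gripper": 1},{"travel": [-0.06,0,0],"rotation": [0,0,0],"gripper": 1},{"travel": [-0.09,0,0],"rotation": [0,0,0],"gripper": 1},{"travel": [-0.12,0,0],"rotation": [0,0,0],"gripper": 1},{"travel": [-0.15,0,0],"rotation": [0,0,0],"gripper": 1},{"travel": [-0.18,0,0],"rotation": [0,0,0],"gripper": 1},{"travel": [-0.2,0,0],"rotation": [0,0,0],"gripper": 1},{"travel": [-0.2,0,0],"rotation": [0,0,0],"gripper": 1}])

```text
t: 19.5
tool_pos: [526.4, 81.5, 46.9]
tcp_rot: [3.142, 0.0, -2.97]
ft_force: [-2.4, 0.1, 0.0]
grip_width: 0.0
finger_force: 0.9
```

Run:
```python
from m import *
go([528,82,47],3.3136)
p,d=robot.snapshot("side");np.savez("side5.npz",p=p,d=d)
cv2.imwrite("pics/g5.png",cv2.resize(p[150:240,240:340,::-1],None,fx=5,fy=5,interpolation=cv2.INTER_CUBIC))
```

```text
t 19.5 tcp [526.43  81.51  46.95] rpy [ 3.1416e+00  1.0000e-04 -2.9704e+00] F [-2.4  0.1  0. ] w 0.0 ff 0.9
travel cm [-0.163  0.021 -0.005] rot [ 0.      0.0001 -0.0008]
```

View pics/g5.png

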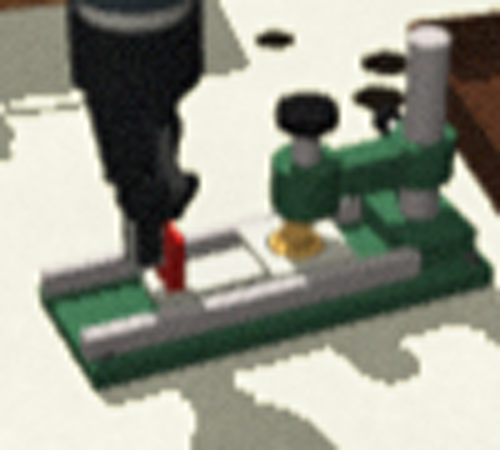

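The rosette (crop (295,242)) is nearly under the head. I'm continuing in small steps until the stop shows in the force.

carry_out(rows=[{"travel": [-0.03,0,0],"rotation": [0,0,0],"gripper": 1},{"travel": [-0.06,0,0],"rotation": [0,0,0],"gripper": 1},{"travel": [-0.09,0,0],"rotation": [0,0,0],"gripper": 1},{"travel": [-0.12,0,0],"rotation": [0,0,0],"gripper": 1},{"travel": [-0.15,0,0],"rotation": [0,0,0],"gripper": 1},{"travel": [-0.17,0,0],"rotation": [0,0,0],"gripper": 1},{"travel": [-0.18,0,0],"rotation": [0,0,0],"gripper": 1},{"travel": [-0.18,0,0],"rotation": [0,0,0],"gripper": 1}])

```text
t: 20.55
tool_pos: [528.2, 81.8, 47.0]
tcp_rot: [-3.142, 0.0, -2.97]
ft_force: [-2.4, 1.4, 0.1]
grip_width: 0.003
finger_force: 0.9
```

carry_out(rows=[{"travel": [-0.02,0,0],"rotation": [0,0,0],"gripper": 1},{"travel": [-0.04,0,0],"rotation": [0,0,0],"gripper": 1},{"travel": [-0.06,0,0],"rotation": [0,0,0],"gripper": 1},{"travel": [-0.08,0,0],"rotation": [0,0,0],"gripper": 1},{"travel": [-0.1,0,0],"rotation": [0,0,0],"gripper": 1},{"travel": [-0.1,0,0],"rotation": [0,0,0],"gripper": 1},{"travel": [-0.1,0,0],"rotation": [0,0,0],"gripper": 1},{"travel": [-0.1,0,0],"rotation": [0,0,0],"gripper": 1}])

```text
t: 21.55
tool_pos: [529.1, 82.0, 46.9]
tcp_rot: [3.142, 0.0, -2.97]
ft_force: [-1.2, 1.4, 0.2]
grip_width: -0.003
finger_force: 0.9
```

carry_out(rows=[{"travel": [-0.02,0,0],"rotation": [0,0,0],"gripper": 1},{"travel": [-0.04,0,0],"rotation": [0,0,0],"gripper": 1},{"travel": [-0.06,0,0],"rotation": [0,0,0],"gripper": 1},{"travel": [-0.08,0,0],"rotation": [0,0,0],"gripper": 1},{"travel": [-0.1,0,0],"rotation": [0,0,0],"gripper": 1},{"travel": [-0.11,0,0],"rotation": [0,0,0],"gripper": 1},{"travel": [-0.12,0,0],"rotation": [0,0,0],"gripper": 1},{"travel": [-0.12,0,0],"rotation": [0,0,0],"gripper": 1}])

```text
t: 22.55
tool_pos: [530.3, 82.1, 46.9]
tcp_rot: [-3.142, 0.0, -2.97]
ft_force: [-2.2, 0.7, 1.2]
grip_width: 0.0
finger_force: 1.0
```

carry_out(rows=[{"travel": [-0.02,0,0],"rotation": [0,0,0],"gripper": 1},{"travel": [-0.04,0,0],"rotation": [0,0,0],"gripper": 1},{"travel": [-0.06,0,0],"rotation": [0,0,0],"gripper": 1},{"travel": [-0.08,0,0],"rotation": [0,0,0],"gripper": 1},{"travel": [-0.1,0,0],"rotation": [0,0,0],"gripper": 1},{"travel": [-0.11,0,0],"rotation": [0,0,0],"gripper": 1},{"travel": [-0.12,0,0],"rotation": [0,0,0],"gripper": 1},{"travel": [-0.12,0,0],"rotation": [0,0,0],"gripper": 1}])

```text
t: 23.55
tool_pos: [531.5, 82.4, 46.9]
tcp_rot: [-3.142, -0.0, -2.97]
ft_force: [-3.8, 0.6, 1.7]
grip_width: 0.0
finger_force: 1.1
```

carry_out(rows=[{"travel": [-0.01,0,0],"rotation": [0,0,0],"gripper": 1},{"travel": [-0.02,0,0],"rotation": [0,0,0],"gripper": 1},{"travel": [-0.03,0,0],"rotation": [0,0,0],"gripper": 1},{"travel": [-0.04,0,0],"rotation": [0,0,0],"gripper": 1},{"travel": [-0.05,0,0],"rotation": [0,0,0],"gripper": 1},{"travel": [-0.06,0,0],"rotation": [0,0,0],"gripper": 1},{"travel": [-0.06,0,0],"rotation": [0,0,0],"gripper": 1},{"travel": [-0.06,0,0],"rotation": [0,0,0],"gripper": 1}])

```text
t: 24.55
tool_pos: [531.5, 82.4, 46.9]
tcp_rot: [3.142, -0.001, -2.97]
ft_force: [-5.8, -0.1, 4.3]
grip_width: 0.001
finger_force: 2.8
```

carry_out(rows=[{"travel": [0.3,0,0],"rotation": [0,0,0],"gripper": 1},{"travel": [1,0,0],"rotation": [0,0,0],"gripper": 1},{"travel": [2,0,0],"rotation": [0,0,0],"gripper": 1},{"travel": [2,0,-4],"rotation": [0,0,0],"gripper": 1},{"travel": [2,0,-9],"rotation": [0,0,0],"gripper": 1},{"travel": [2,0,-12.5],"rotation": [0,0,0],"gripper": 1},{"travel": [2,0,-12.5],"rotation": [0,0,0],"gripper": 1},{"travel": [0,0,-12.5],"rotation": [0,0,0],"gripper": 1}])

```text
t: 25.55
tool_pos: [530.7, 82.5, 171.6]
tcp_rot: [3.141, -0.001, -2.971]
ft_force: [0.8, 0.2, -0.2]
grip_width: -0.002
finger_force: 0.0
```

Run:
```python
from m import *
go([630.5,99,150],3.3136)
for n in("side","top"):
    p,d=robot.snapshot(n);np.savez(n+"6.npz",p=p,d=d);W=cloud(n,p,d)
    h=cv2.cvtColor(p,cv2.COLOR_RGB2HSV)
    m=(d>0)&(abs(W[...,0]-630)<32)&(abs(W[...,1]-99)<32)&(h[...,2]<75)&(W[...,2]>112)&(W[...,2]<150)
    if m.sum(): v,u=np.nonzero(m);print(n,"cap",m.sum(),W[m].min(0).round(1),W[m].max(0).round(1),np.percentile(W[m][:,2],[50,80,95]).round(1),u.min(),u.max(),v.min(),v.max())
    _,_,st,ce=cv2.connectedComponentsWithStats(cv2.inRange(h,(14,110,90),(32,255,255)))
    print([(s.tolist(),c.round(1).tolist()) for s,c in zip(st[1:],ce[1:]) if s[4]>8 and 230<c[0]<340 and 150<c[1]<240])
```

```text
t 25.55 tcp [530.68  82.48 171.57] rpy [ 3.1415e+00 -9.0000e-04 -2.9705e+00] F [ 0.8  0.2 -0.2] w -0.002 ff 0.0
travel cm [-10.119  -0.072   2.148] rot [ 0.0001 -0.0009 -0.0009]
side cap 85 [614.2  78.5 112.2] [645.9 109.8 135.2] [132.  133.8 134.6] 296 306 169 177
[([296, 195, 10, 6, 53], [300.4, 197.6])]
[]
```

carry_out(rows=[{"travel": [-2,0,0],"rotation": [0,0,0],"gripper": 1},{"travel": [-5,0,0],"rotation": [0,0,0],"gripper": 1},{"travel": [-8,0,0],"rotation": [0,0,0],"gripper": 1},{"travel": [-10,-0.1,0.5],"rotation": [0,0,0],"gripper": 1},{"travel": [-10,-0.1,1.5],"rotation": [0,0,0],"gripper": 1},{"travel": [-10,-0.1,2.5],"rotation": [0,0,0],"gripper": 1},{"travel": [-10,-0.1,2.5],"rotation": [0,0,0],"gripper": 1},{"travel": [-10,-0.1,2.5],"rotation": [0,0,0],"gripper": 1}])

```text
t: 26.65
tool_pos: [630.3, 98.5, 147.1]
tcp_rot: [3.142, -0.0, -2.97]
ft_force: [-0.5, -0.3, 0.3]
grip_width: 0.006
finger_force: 0.0
```

carry_out(rows=[{"travel": [0,0,0.15],"rotation": [0,0,0],"gripper": 1},{"travel": [0,0,0.3],"rotation": [0,0,0],"gripper": 1},{"travel": [0,0,0.45],"rotation": [0,0,0],"gripper": 1},{"travel": [0,0,0.6],"rotation": [0,0,0],"gripper": 1},{"travel": [0,0,0.75],"rotation": [0,0,0],"gripper": 1},{"travel": [0,0,0.9],"rotation": [0,0,0],"gripper": 1},{"travel": [0,0,1.05],"rotation": [0,0,0],"gripper": 1},{"travel": [0,0,1.2],"rotation": [0,0,0],"gripper": 1}])

```text
t: 27.65
tool_pos: [630.8, 98.5, 134.8]
tcp_rot: [-3.142, -0.0, -2.97]
ft_force: [0.1, -0.2, 0.1]
grip_width: -0.005
finger_force: 0.0
```

carry_out(rows=[{"travel": [0,0,0.1],"rotation": [0,0,0],"gripper": 1},{"travel": [0,0,0.2],"rotation": [0,0,0],"gripper": 1},{"travel": [0,0,0.3],"rotation": [0,0,0],"gripper": 1},{"travel": [0,0,0.4],"rotation": [0,0,0],"gripper": 1},{"travel": [0,0,0.5],"rotation": [0,0,0],"gripper": 1},{"travel": [0,0,0.6],"rotation": [0,0,0],"gripper": 1},{"travel": [0,0,0.7],"rotation": [0,0,0],"gripper": 1},{"travel": [0,0,0.8],"rotation": [0,0,0],"gripper": 1}])

```text
t: 28.65
tool_pos: [630.8, 98.5, 127.0]
tcp_rot: [-3.142, 0.0, -2.97]
ft_force: [-1.1, -0.1, 3.7]
grip_width: 0.003
finger_force: 1.9
```

carry_out(rows=[{"travel": [0,0,0.2],"rotation": [0,0,0],"gripper": 1},{"travel": [0,0,0.4],"rotation": [0,0,0],"gripper": 1},{"travel": [0,0,0.6],"rotation": [0,0,0],"gripper": 1},{"travel": [0,0,0.8],"rotation": [0,0,0],"gripper": 1},{"travel": [0,0,1],"rotation": [0,0,0],"gripper": 1},{"travel": [0,0,1.2],"rotation": [0,0,0],"gripper": 1},{"travel": [0,0,1.4],"rotation": [0,0,0],"gripper": 1},{"travel": [0,0,1.4],"rotation": [0,0,0],"gripper": 1}])

```text
t: 29.65
tool_pos: [630.8, 98.5, 113.1]
tcp_rot: [-3.142, 0.0, -2.97]
ft_force: [-2.0, 0.1, 6.9]
grip_width: 0.001
finger_force: 3.1
```

carry_out(rows=[{"travel": [0,0,0.05],"rotation": [0,0,0],"gripper": 1},{"travel": [0,0,0.1],"rotation": [0,0,0],"gripper": 1},{"travel": [0,0,0.15],"rotation": [0,0,0],"gripper": 1},{"travel": [0,0,0.2],"rotation": [0,0,0],"gripper": 1},{"travel": [0,0,0.25],"rotation": [0,0,0],"gripper": 1},{"travel": [0,0,0.3],"rotation": [0,0,0],"gripper": 1},{"travel": [0,0,0.3],"rotation": [0,0,0],"gripper": 1},{"travel": [0,0,0.3],"rotation": [0,0,0],"gripper": 1}])

```text
t: 30.65
tool_pos: [630.9, 98.5, 110.5]
tcp_rot: [-3.141, 0.001, -2.97]
ft_force: [-2.3, -1.5, 6.6]
grip_width: 0.0
finger_force: 3.8
```

carry_out(rows=[{"travel": [0,0,0.03],"rotation": [0,0,0],"gripper": 1},{"travel": [0,0,0.06],"rotation": [0,0,0],"gripper": 1},{"travel": [0,0,0.09],"rotation": [0,0,0],"gripper": 1},{"travel": [0,0,0.12],"rotation": [0,0,0],"gripper": 1},{"travel": [0,0,0.15],"rotation": [0,0,0],"gripper": 1},{"travel": [0,0,0.18],"rotation": [0,0,0],"gripper": 1},{"travel": [0,0,0.2],"rotation": [0,0,0],"gripper": 1},{"travel": [0,0,0.2],"rotation": [0,0,0],"gripper": 1}])

```text
t: 31.65
tool_pos: [630.9, 98.5, 108.6]
tcp_rot: [-3.141, 0.001, -2.97]
ft_force: [-3.4, -0.5, 8.3]
grip_width: 0.001
finger_force: 4.2
```

carry_out(rows=[{"travel": [0,0,0.02],"rotation": [0,0,0],"gripper": 1},{"travel": [0,0,0.04],"rotation": [0,0,0],"gripper": 1},{"travel": [0,0,0.06],"rotation": [0,0,0],"gripper": 1},{"travel": [0,0,0.08],"rotation": [0,0,0],"gripper": 1},{"travel": [0,0,0.1],"rotation": [0,0,0],"gripper": 1},{"travel": [0,0,0.12],"rotation": [0,0,0],"gripper": 1},{"travel": [0,0,0.12],"rotation": [0,0,0],"gripper": 1},{"travel": [0,0,0.12],"rotation": [0,0,0],"gripper": 1}])

```text
t: 32.65
tool_pos: [630.9, 98.5, 107.6]
tcp_rot: [-3.141, 0.001, -2.97]
ft_force: [-4.1, 0.9, 8.6]
grip_width: 0.001
finger_force: 4.6
```

carry_out(rows=[{"travel": [0,0,0.02],"rotation": [0,0,0],"gripper": 1},{"travel": [0,0,0.04],"rotation": [0,0,0],"gripper": 1},{"travel": [0,0,0.06],"rotation": [0,0,0],"gripper": 1},{"travel": [0,0,0.08],"rotation": [0,0,0],"gripper": 1},{"travel": [0,0,0.1],"rotation": [0,0,0],"gripper": 1},{"travel": [0,0,0.12],"rotation": [0,0,0],"gripper": 1},{"travel": [0,0,0.12],"rotation": [0,0,0],"gripper": 1},{"travel": [0,0,0.12],"rotation": [0,0,0],"gripper": 1}])

```text
t: 33.65
tool_pos: [630.9, 98.6, 107.5]
tcp_rot: [-3.141, 0.001, -2.97]
ft_force: [-6.1, -0.6, 15.0]
grip_width: 0.002
finger_force: 7.6
```

carry_out(rows=[{"travel": [0,0,0.01],"rotation": [0,0,0],"gripper": 1},{"travel": [0,0,0.03],"rotation": [0,0,0],"gripper": 1},{"travel": [0,0,0.04],"rotation": [0,0,0],"gripper": 1},{"travel": [0,0,0.05],"rotation": [0,0,0],"gripper": 1},{"travel": [0,0,0.06],"rotation": [0,0,0],"gripper": 1},{"travel": [0,0,0.07],"rotation": [0,0,0],"gripper": 1},{"travel": [0,0,0.08],"rotation": [0,0,0],"gripper": 1},{"travel": [0,0,0.08],"rotation": [0,0,0],"gripper": 1}])

```text
t: 34.65
tool_pos: [630.9, 98.5, 107.4]
tcp_rot: [-3.141, 0.002, -2.97]
ft_force: [-7.3, 0.6, 19.2]
grip_width: -0.002
finger_force: 9.6
```

It's on the stop, at 107.5 mm. I ease the force off slightly and hold.

carry_out(rows=[{"travel": [0,0,-0.04],"rotation": [0,0,0],"gripper": 1},{"travel": [0,0,-0.08],"rotation": [0,0,0],"gripper": 1},{"travel": [0,0,-0.08],"rotation": [0,0,0],"gripper": 1},{"travel": [0,0,-0.08],"rotation": [0,0,0],"gripper": 1},{"travel": [0,0,-0.08],"rotation": [0,0,0],"gripper": 1},{"travel": [0,0,-0.08],"rotation": [0,0,0],"gripper": 1},{"travel": [0,0,-0.08],"rotation": [0,0,0],"gripper": 1},{"travel": [0,0,-0.08],"rotation": [0,0,0],"gripper": 1}])

```text
t: 35.65
tool_pos: [630.9, 98.5, 107.5]
tcp_rot: [-3.141, 0.001, -2.97]
ft_force: [-6.1, 0.3, 15.6]
grip_width: -0.0
finger_force: 7.6
```

carry_out(rows=[{"travel": [0,0,-0.3],"rotation": [0,0,0],"gripper": 1},{"travel": [0,0,-0.7],"rotation": [0,0,0],"gripper": 1},{"travel": [0,0,-1.2],"rotation": [0,0,0],"gripper": 1},{"travel": [0,0,-1.8],"rotation": [0,0,0],"gripper": 1},{"travel": [0,0,-2.5],"rotation": [0,0,0],"gripper": 1},{"travel": [0,0,-4],"rotation": [0,0,0],"gripper": 1},{"travel": [0,0,-7],"rotation": [0,0,0],"gripper": 1},{"travel": [0,0,-10],"rotation": [0,0,0],"gripper": 1}])

```text
t: 36.65
tool_pos: [630.7, 98.5, 206.6]
tcp_rot: [3.141, -0.001, -2.97]
ft_force: [0.7, -0.8, 0.1]
grip_width: 0.001
finger_force: 0.0
```

carry_out(rows=[{"travel": [4,0,0],"rotation": [0,0,0],"gripper": 1},{"travel": [9,0,0],"rotation": [0,0,0],"gripper": 1},{"travel": [14,0,0],"rotation": [0,0,0],"gripper": 1},{"travel": [18,0,0],"rotation": [0,0,0],"gripper": 1},{"travel": [20,0,0],"rotation": [0,0,0],"gripper": 1},{"travel": [20,0,0],"rotation": [0,0,0],"gripper": 1},{"travel": [20,0,0],"rotation": [0,0,0],"gripper": 1},{"travel": [20,0,0],"rotation": [0,0,0],"gripper": 1}])

```text
t: 37.65
tool_pos: [434.7, 64.5, 205.6]
tcp_rot: [-3.142, 0.0, -2.97]
ft_force: [0.4, -0.1, -0.3]
grip_width: -0.003
finger_force: 0.0
```

Run:
```python
from m import *
go([500,75,200])
p,d=robot.snapshot("side");W=cloud("side",p,d);h=cv2.cvtColor(p,cv2.COLOR_RGB2HSV)
_,_,st,ce=cv2.connectedComponentsWithStats(cv2.inRange(h,(14,110,90),(32,255,255)))
print([(s.tolist(),c.round(1).tolist()) for s,c in zip(st[1:],ce[1:]) if s[4]>8 and 230<c[0]<340 and 150<c[1]<240])
p0=np.load("side6.npz")["p"];_,_,st,ce=cv2.connectedComponentsWithStats((cv2.cvtColor(cv2.absdiff(p[150:240,270:340],p0[150:240,270:340]),cv2.COLOR_RGB2GRAY)>50).astype(np.uint8))
print("changes vs before press",[s.tolist() for s in st[1:] if s[4]>3])
```

```text
t 37.65 tcp [434.7   64.48 205.6 ] rpy [-3.1415e+00  4.0000e-04 -2.9703e+00] F [ 0.4 -0.1 -0.3] w -0.003 ff 0.0
travel cm [-6.614 -0.077  0.563] rot [-0.      0.0004 -0.    ]
[([296, 195, 10, 6, 52], [300.3, 197.6])]
changes vs before press [[0, 0, 9, 6, 41], [0, 9, 3, 7, 18], [18, 86, 12, 4, 43]]
```

```bash
python3 -c "
from cell import robot
print(robot.close_job())"
```

```text
the job is handed in; nothing more can be done
None
```

I handed in the job at about 38 s; no verdict came back. By my readings, the rosette is seated flat in the nest and the tray is against its stop. The cap was held on its stop for over a second, with a measured peak of about 20.5 N (limit 22 N), and has sprung back up.

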